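# Lay out the parts for servicing the sampling port

### The arm

A 7-joint arm with a two-finger parallel gripper is mounted at the origin on the work surface. World frame = base frame: x ahead of the robot, y to its left, z up, the work surface at z = 0. Lengths are in mm, angles in rad, forces in N, time in s.
With the tool pointing down it reaches from about 400 to 850 mm from the base axis. Payload 10.4 kg.
Tool frame: the origin (TCP) lies between the finger pads; the fingertips stand 22 mm ahead of it and the grasp point (between the pads) lies 3 mm ahead of it; z points along the fingers, y is the line along which they close (so a half turn about z gives the same grasp; the last joint's range is limited). The gripper opens to 87 mm and grips with 3 to 60 N. Pads are 19 mm wide; open, the fingers measure 117 mm over their backs; the gripper's body (75 mm by 190 mm) begins 51 mm behind the grasp point.
Start: joints at [1.165, 0.332, -0.065, 1.46, 0.022, 1.35, -0.088], TCP at [233.471, -579.777, 244.576] pointing down, gripper open.
Joint ranges: [-2.6, 2.6], [-0.5, 2.12], [-1.47, 1.34], [0.16, 2.42], [-1.27, 4.41], [0.06, 2.06], [-2.6, 2.6]. Speed limits (rad/s): [2.22, 2.22, 2.79, 2.79, 3.14, 3.14, 3.14].

### API

Orientations are given as a rotation vector (axis times angle).
In Python, from cell import r gives the robot as it stands.
- The arm moves only by the tool play_rows, never from a script. Its argument "motion" is a list of rows, each a list of 2 entries, a list of its own where there are three numbers: the shift along the tool's x, y, z in m, then the turn about the tool's z in rad. In form: [[[dx, dy, dz], yaw], ...]. A call has 1 to 20 rows; each row shifts and turns the commanded pose from where the row before left it, along the tool's axes as they then stand; what a row does not reach is not made up. A row lasts 1/8 s, in which the tool goes at most 62.5 mm and 10.7 degrees, less where a joint would pass 70% of its speed; a pose out of reach is approached as far as the arm can. A call with a gripper value outside its range is refused whole. "gripper" is the finger opening in m, from 0 to 0.087, set as the call begins (left out, the last holds). The fingers move at their own pace and stop on an object; "grip_force" is the grip in N (left out, the last holds). Time passes only in rows, so rows that do not move let the fingers close. It gives the time, the measured TCP pose, the force, the opening and the grip force at its end, in the units of the state.
- r.sense(): the state, without advancing time (a new reading comes with each control period).
- r.camera(name): name is "scene" or "top"; returns a dict with "color" (420x560x3 uint8, red, green, blue), "mtx" (3x3 intrinsics, pixels), "R" (3x3) and "t" (3): a world point X has camera coordinates R X + t. Camera axes: x right, y down, z forward; pixel columns grow to the right and rows downward; lengths in mm; the calibration is good to about 2 mm. A picture is of the moment at which its call begins. There is no depth.
- r.job_done(): hands the job in; it is judged then, once.
The state is a dict: "time": time; "joints": joint angles; "joint_velocities": joint speeds; "joint_torque": joint torques, N m; "position": TCP position; "ee_rot": TCP orientation; "ft_force": force on the tool from outside, world axes, zero at the start; "moment": the same for the moment, N m; "gripper_width": finger opening in mm; "finger_force": force on a finger pad.
Only numpy, scipy, OpenCV 4.12 (cv2) and the standard library are available. Lean on these libraries where they do the work, as an engineer would, in place of code of your own. Each camera call takes 0.05 s, during which the arm holds its last target. There are 200 camera calls.

### The job

Lay out the service parts on the mat in this order, letting go of each before the next: cover the sampling port's open socket with the orange septum cap, flat and centred; stand the large bushing, hexagonal foot down, midway between the port and the tube rest; stand the small bushing, foot down, centred on top of the large one; stand the black sensor head, narrow end up, straight behind the bushings (on the side away from the robot, square to the line from port to rest), 10 cm from them centre to centre; and last lay the quartz tube in both notches of the rest, its nuts sticking out equally at the two ends. Leave the spanner and the bottle where they are.

Things in the scene. Friction and masses are not known exactly. Their poses are not given: they have to be found in the camera images.
- cap_c (a point): Centre (half-way up) of the loose orange silicone septum cap: a plain disc 48 mm across, 16 mm high, lying flat on the bench. z axis up.
- large_c (a point): Centre (half-way up) of the loose large steel reducing bushing, 32 mm high in all: hexagonal foot 52 mm across flats (60 over corners), 8 mm high, under a round collar 40 mm across and 24 mm high with a flat top (dark bore 25 mm, only painted on). Starts foot down. z axis up.
- small_c (a point): Centre (half-way up) of the loose small steel reducing bushing, 28 mm high in all: hexagonal foot 32 mm across flats (37 over corners), 8 mm high, under a round collar 25 mm across and 20 mm high with a flat top. Starts foot down. z axis up.
- sensor_c (a point): Centre (half-way up) of the loose matte black sensor head, an upright cylinder 62 mm high: foot 44 mm across and 10 mm high, above it a body 38 mm across. Starts foot down. z axis up.
- tube_c (a point): Middle of the loose quartz glass tube, lying on the bench: x along the tube, clear glass 22 mm across, 140 mm long over all, with a white hexagonal nut (26 mm across flats, 10 mm long) at each end. On the bench it rests on the nuts, its axis 13 mm above the bench.
- port: Fixed steel sampling port standing on the mat. Origin at the centre of its underside (on the mat's top), z up. Foot flange 80 mm across and 8 mm thick; round barrel 56 mm across whose flat rim is 30 mm above the origin, with the open twist-lock socket (30 mm across, 18 mm deep) in its middle.
- rest: Fixed aluminium tube rest standing on the mat. Origin at the centre of its underside (on the mat's top), z up, x along the tube it is to carry. Foot plate 90 x 56 x 6 mm; two saddles, each 12 mm thick, centred at x = -30 and +30 mm, with V notches (90 degrees, 44 mm wide at the top) reaching 48 mm above the origin. A tube lying in both notches has its axis 42 mm above the origin, at y = 0; between the saddles there are 48 mm of room.
- mat: Fixed thin dark service mat, 220 mm (its x) by 330 mm (its y), 3 mm thick, origin at the centre of its underside. Its x points away from the robot, within 0.3 rad. The port and the tube rest stand on it 120 mm either side of its centre along its y (which is on which side varies), so its centre is midway between them; straight behind the bushings is along its +x.
- spanner: Bystander: loose steel spanner 150 mm long lying on the bench. Not to be moved.
- bottle: Bystander: small loose amber bottle, 44 mm across, 60 mm high, standing beyond the mat. Origin under its centre. Not to be moved.
Mind the look-alikes: they are no part of the job. Leave any green or turquoise look-alike of the part that bears large_c alone. Of the things like the part that bears tube_c, leave any that is purple; of the rest the larger one is meant.

How it is judged (in metres and radians):
On the way, in this order (a step that is already met when the one before it is completed fails the run):
1. the septum cap lies on the port over its socket, let go (horizontal distance between cap_c and port below 0.008 m and z of cap_c in the frame of port between 0.034 and 0.042 m and angle between cap_c's own z axis and vertical below 0.1 rad and contact force between the fingers and anything else below 0.1 N), for 0.2 s.
2. the large bushing stands midway between port and rest, let go (horizontal distance between large_c and mat below 0.012 m and z of large_c in the frame of mat between 0.015 and 0.023 m and angle between large_c's own z axis and vertical below 0.1 rad and contact force between the fingers and anything else below 0.1 N), for 0.2 s.
3. the small bushing stands on the large one, let go (horizontal distance between small_c and large_c below 0.008 m and z of small_c in the frame of large_c between 0.026 and 0.034 m and angle between small_c's own z axis and vertical below 0.1 rad and contact force between the fingers and anything else below 0.1 N), for 0.2 s.
4. the sensor head stands behind the bushings, let go (horizontal distance between sensor_c and large_c between 0.085 and 0.115 m and y of sensor_c in the frame of mat between -0.022 and 0.022 m and x of sensor_c in the frame of mat above 0.06 m and z of sensor_c in the frame of mat between 0.03 and 0.038 m and angle between sensor_c's own z axis and vertical below 0.1 rad and contact force between the fingers and anything else below 0.1 N), for 0.2 s.
5. the quartz tube lies in both notches of the rest, let go (x of tube_c in the frame of rest between -0.015 and 0.015 m and y of tube_c in the frame of rest between -0.006 and 0.006 m and z of tube_c in the frame of rest between 0.038 and 0.046 m and angle between the x axis of tube_c and the x axis of rest, either way round below 0.1 rad and contact force between the fingers and anything else below 0.1 N), for 0.2 s.
At the end, for the whole second after the job is handed in: All let go, at rest: cap flat on port within 8 mm of centre; large bushing upright within 12 mm of midway; small upright on it within 8 mm; sensor upright behind, 85-115 mm from large, within 22 mm of mat centre line; tube in both notches, within 15 mm lengthwise; heights within 4 mm, tilts 0.1 rad (all of step 5 and horizontal distance between cap_c and port below 0.008 m and z of cap_c in the frame of port between 0.034 and 0.042 m and angle between each of cap_c, large_c, small_c, sensor_c's own z axis and vertical below 0.1 rad and horizontal distance between large_c and mat below 0.012 m and z of large_c in the frame of mat between 0.015 and 0.023 m and horizontal distance between small_c and large_c below 0.008 m and z of small_c in the frame of large_c between 0.026 and 0.034 m and horizontal distance between sensor_c and large_c between 0.085 and 0.115 m and y of sensor_c in the frame of mat between -0.022 and 0.022 m and x of sensor_c in the frame of mat above 0.06 m and z of sensor_c in the frame of mat between 0.03 and 0.038 m and linear speed of each of cap, large, small, sensor, tube below 0.01 m/s); the robot touches nothing.
It fails at once if the spanner is moved by more than 15 mm (distance of spanner from where it was at the start of the episode above 0.015 m).
It fails at once if the bottle is moved by more than 15 mm (distance of bottle from where it was at the start of the episode above 0.015 m).
It also fails if it takes over 136 s, if anything falls off the work surface, if the arm or the gripper's body presses on something with over 40 N, if the wrist force passes 120 N, or if a joint passes its speed limit or range.

## Working session

There is one attempt and no reset: what is moved stays moved. The work goes in short steps, Python scripts to look and compute and a tool call to move; the robot and the scene stay as the last step left them, time stands still between calls to the robot, and variables do not carry over. Pictures are saved under pics/ and viewed, at most 14 in all, crops included, and the job is handed in when it is done.

Besides the shell and the picture viewer there is one more tool, called after "Request:" as name(argument=value, ...) on one line, values as JSON. play_rows: Moves the arm, as the interface text tells. Its arguments: {"type":"object","properties":{"motion":{"type":"array","items":{"type":"array"}},"gripper":{"type":"number"},"grip_force":{"type":"number"}},"required":["motion"]}

```bash
mkdir -p pics; python3 - <<'E'
from cell import r
import cv2,json,numpy as np
s=r.sense();print({k:np.round(s[k],3).tolist() for k in('time','position','ee_rot','gripper_width')})
for n in('scene','top'):
    c=r.camera(n);cv2.imwrite(f'pics/{n}0.png',c['color'][...,::-1]);np.savez(f'{n}0.npz',**c)
    print(n,c['mtx'].round(1).tolist(),c['R'].round(3).tolist(),c['t'].round(1).tolist())
E
```

```text
{'time': 0.0, 'position': [233.33, -579.442, 243.762], 'ee_rot': [-3.083, -0.597, 0.0], 'gripper_width': 87.101}
scene [[403.9, 0.0, 280.6], [0.0, 403.9, 214.3], [0.0, 0.0, 1.0]] [[-0.148, 0.989, 0.014], [0.718, 0.117, -0.686], [-0.68, -0.091, -0.727]] [137.6, -322.6, 1457.4]
top [[448.5, 0.0, 270.1], [0.0, 448.5, 210.9], [0.0, 0.0, 1.0]] [[0.061, -0.998, -0.002], [-0.973, -0.059, -0.222], [0.221, 0.015, -0.975]] [-77.4, 498.5, 1103.0]
```

View pics/top0.png

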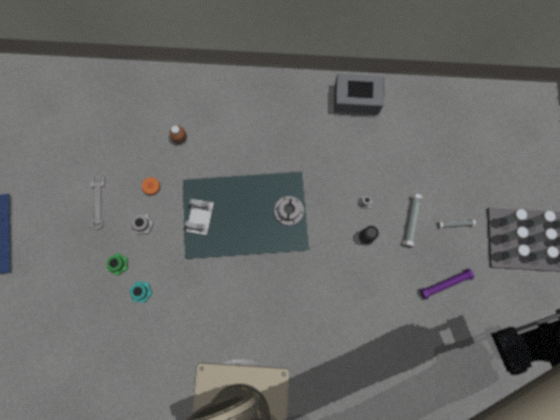

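View pics/scene0.png

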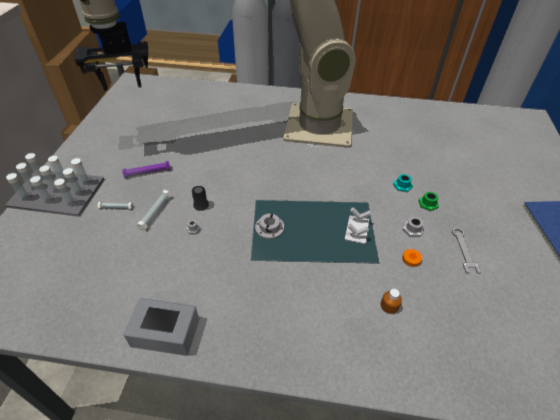

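Top view: orange cap (151,186), the bottle (177,133), spanner (98,203), rest (200,216), port (289,210), small bushing (366,202), sensor (370,235).
Candidates for large_c: grey (142,223), green (117,264) and turquoise (141,292). The grey one fits, because the coloured ones are excluded.
Candidates for tube_c: (413,220), (457,224) and purple (447,284). The one at (413,220) is meant: not purple, and the larger of the other two. I'll confirm this in a crop.

```bash
cat > h.py <<'E'
import numpy as np,cv2
def load(n): return dict(np.load(n))
def ray(c,uv,z):
    uv=np.atleast_2d(np.asarray(uv,float))
    d=(np.linalg.inv(c['mtx'])@np.c_[uv,np.ones(len(uv))].T); R=c['R'];o=-R.T@c['t'];d=(R.T@d).T
    return o+d*((z-o[2])/d[:,2])[:,None]
def proj(c,P):
    q=(c['R']@np.atleast_2d(P).T).T+c['t'];q=(c['mtx']@q.T).T;return q[:,:2]/q[:,2:]
def blob(m,box,amin=5):
    x0,y0,x1,y1=box;w=np.zeros(m.shape,np.uint8);w[y0:y1,x0:x1]=m[y0:y1,x0:x1]
    n,l,s,ce=cv2.connectedComponentsWithStats(w)
    i=1+np.argmax(s[1:,4]);return s[i],ce[i],(l==i)
E
python3 - <<'E'
from h import *
t=load('top0.npz');s=load('scene0.npz')
f=lambda c,b,k:cv2.resize(c['color'][b[1]:b[3],b[0]:b[2]],None,fx=k,fy=k,interpolation=cv2.INTER_CUBIC)
A=f(t,(90,165,220,305),3); B=f(t,(350,185,480,305),3); C=f(t,(180,170,310,260),3);D=f(s,(340,165,470,275),3)
im=np.zeros((800-200,800,3),np.uint8)
A=cv2.resize(A,(390,300));B=cv2.resize(B,(390,300));C=cv2.resize(C,(390,270));D=cv2.resize(D,(390,300))
im[:300,:390]=A;im[:300,400:790]=B;im[300:570,:390]=C;im[300:600,400:790]=D
cv2.imwrite('pics/m1.png',im[...,::-1])
for n,c in(('top',t),('scene',s)):
    hsv=cv2.cvtColor(c['color'],cv2.COLOR_RGB2HSV);H,S,V=cv2.split(hsv)
    m=((H>75)&(H<105)&(S>50)&(V<80)).astype(np.uint8)
    m=cv2.morphologyEx(m,cv2.MORPH_CLOSE,np.ones((25,25)))
    st,ce,l=blob(m,(170,160,320,270) if n=='top' else (240,190,390,275))
    cn=max(cv2.findContours(l.astype(np.uint8),0,2)[0],key=cv2.contourArea)
    w=ray(c,cn[:,0],3)[:,:2].astype(np.float32);r=cv2.minAreaRect(w)
    print(n,'mat',r, V[l].mean())
    m=((H<14)&(S>190)&(V>120)).astype(np.uint8)
    st,ce,l=blob(m,(140,170,165,200) if n=='top' else (395,245,430,270));print('cap',st,ce,ray(c,ce,12))
E
```

```text
top mat ((500.9510803222656, 28.105209350585938), (211.21795654296875, 310.5802917480469), 7.340220928192139) 86.82677275265215Traceback (most recent call last):
  File "<stdin>", line 18, in <module>
  File "h.py", line 12, in blob
    i=1+np.argmax(s[1:,4]);return s[i],ce[i],(l==i)
        ~~~~~~~~~^^^^^^^^^
    return _wrapfunc(a, 'argmax', axis=axis, out=out, **kwds)
    return bound(*args, **kwds)
ValueError: attempt to get argmax of an empty sequence
```

View pics/m1.png

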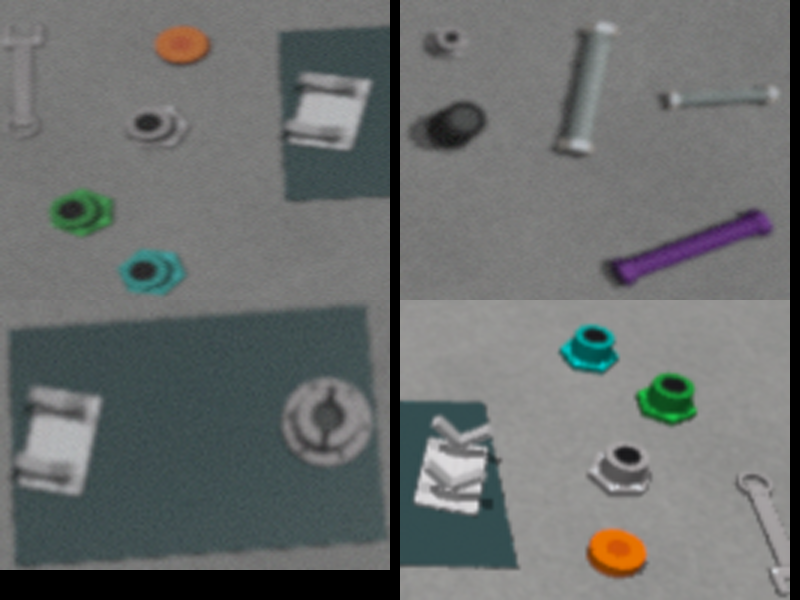

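The crop confirms all three: the steel-grey bushing is at top (142,223) and the larger glass tube with white nuts is at top (413,220). Cap, rest and port show clearly too. Next I'll measure everything.

```bash
cat >> h.py <<'E'
K=4
def up(c): return cv2.resize(c['color'],None,fx=K,fy=K,interpolation=cv2.INTER_CUBIC)
def sub(c,box): # upscaled hsv crop
    x0,y0,x1,y1=box
    return cv2.cvtColor(np.ascontiguousarray(up(c)[y0*K:y1*K,x0*K:x1*K]),cv2.COLOR_RGB2HSV).astype(int)
def cnt(m,box):
    m=m.astype(np.uint8)
    cs=cv2.findContours(m,0,cv2.CHAIN_APPROX_NONE)[0]
    k=max(cs,key=cv2.contourArea)[:,0].astype(float)
    return (k+.5)/K-.5+np.array(box[:2])
def area_c(p):
    M=cv2.moments(p.astype(np.float32).reshape(-1,1,2));return np.array([M['m10'],M['m01']])/M['m00']
def rect(c,p,z):
    return cv2.minAreaRect(ray(c,p,z)[:,:2].astype(np.float32))
E
cat > meas.py <<'E'
from h import *
np.set_printoptions(precision=1,suppress=True)
t=load('top0.npz');s=load('scene0.npz')
B={'top':dict(mat=(175,165,315,265),cap=(138,172,165,200),large=(130,212,155,236),small=(358,193,375,210),sensor=(352,220,385,250),tube=(396,186,428,252),port=(270,192,309,228),rest=(181,195,217,240)),
 'scene':dict(mat=(240,190,390,275),cap=(398,246,428,268),large=(400,213,430,238),small=(184,218,202,236),sensor=(188,180,212,214),tube=(132,186,176,232),port=(250,210,290,242),rest=(343,203,374,246))}
im={}
for n,c in(('top',t),('scene',s)):
    b=B[n];o=up(c).copy()
    def dr(p): cv2.polylines(o,[np.int32((p+.5)*K)],True,(255,0,255),1)
    h=sub(c,b['mat']);m=(h[...,1]>35)&(h[...,0]>70)&(h[...,0]<115)&(h[...,2]<150)
    p=cnt(cv2.morphologyEx(m.astype(np.uint8),cv2.MORPH_OPEN,np.ones((9,9))),b['mat']);dr(p);print(n,'mat',rect(c,p,3))
    h=sub(c,b['cap']);p=cnt((h[...,1]>120)&(h[...,0]<25),b['cap']);dr(p);print('cap',area_c(p),ray(c,area_c(p),9),rect(c,p,9)[1])
    for k,z in(('large',32),('small',28)):
        h=sub(c,b[k]);V=h[...,2];p=cnt(V<(V.min()+np.median(V))/2,b[k]);dr(p);print(k,V.min(),np.median(V),ray(c,area_c(p),z),rect(c,p,z)[1])
    h=sub(c,b['sensor']);V=h[...,2];p=cnt(V<60,b['sensor']);dr(p);print('sensor',V.min(),np.median(V),ray(c,area_c(p),31),rect(c,p,31))
    h=sub(c,b['tube']);V=h[...,2];print('tube',np.percentile(V,[5,50,90,99]))
    m=(V>np.median(V)+25)
    p=cnt(m,b['tube']);dr(p);print('tube',rect(c,p,15))
    for k,z in(('port',11),('rest',9)):
        h=sub(c,b[k]);m=(h[...,1]<40)|(h[...,2]>130);m=cv2.morphologyEx(m.astype(np.uint8),cv2.MORPH_CLOSE,np.ones((9,9)))
        p=cnt(m,b[k]);dr(p);print(k,ray(c,area_c(p),z),rect(c,p,z))
    im[n]=o
a=im['top'][165*4:265*4,130*4:320*4];d=im['top'][185*4:255*4,350*4:430*4]
q=im['scene'][180*4:275*4,240*4:430*4]
I=np.zeros((600,800,3),np.uint8);
I[:300,:500]=cv2.resize(a,(500,300));I[300:,:500]=cv2.resize(q,(500,300));I[:280,510:790]=d[:280,:280]
I[300:540,510:790]=im['scene'][180*4:240*4,135*4:205*4]
cv2.imwrite('pics/m2.png',I[...,::-1])
E
python3 meas.py
```

```text
top mat ((501.9484558105469, 22.873977661132812), (215.7696990966797, 325.15802001953125), 7.532435894012451)
cap [150.3 185.6] [[564.  284.2   9. ]] (47.78483200073242, 46.344200134277344)
large 39 120.0 [[457.5 295.5  32. ]] (20.0876407623291, 21.279897689819336)
small 45 120.0 [[ 542.3 -287.1   28. ]] (21.99342155456543, 14.300209999084473)
sensor 21 119.0 [[ 459.  -304.3   31. ]] ((458.60302734375, -305.24505615234375), (38.723533630371094, 54.14772033691406), 31.03251075744629)
tube [ 76. 122. 134. 174.]
tube ((450.3872375488281, -420.1077880859375), (17.9320011138916, 13.604842185974121), 79.06185150146484)
port [[ 519.4 -104.1   11. ]] ((520.9991455078125, -100.50355529785156), (98.8360595703125, 96.76828002929688), 2.391921281814575)
rest [[485.  150.3   9. ]] ((487.028564453125, 146.7507781982422), (123.5858383178711, 91.88360595703125), 6.013519763946533)
scene mat ((504.441650390625, 26.194244384765625), (219.45352172851562, 328.9248962402344), 7.539122581481934)
cap [411.7 257.2] [[565.4 286.7   9. ]] (48.19007873535156, 58.80733108520508)
large 23 147.0 [[458.7 298.6  32. ]] (21.98176383972168, 21.8692684173584)
small 46 145.0 [[ 572.6 -286.8   28. ]] (15.883041381835938, 22.46324348449707)
sensor 18 137.0 [[ 464.3 -302.6   31. ]] ((461.10601806640625, -302.3874206542969), (98.50972747802734, 40.67414855957031), 21.712194442749023)
tube [ 90. 146. 156. 205.]
tube ((513.1358642578125, -428.4264221191406), (17.73997688293457, 122.03131103515625), 76.72531127929688)
port [[ 520.1 -101.8   11. ]] ((515.1432495117188, -100.2947769165039), (116.86776733398438, 94.5472412109375), 11.512598037719727)
rest [[473.8 151.    9. ]] ((457.9957275390625, 156.27975463867188), (75.64659118652344, 162.9206085205078), 83.88432312011719)
```

View pics/m2.png

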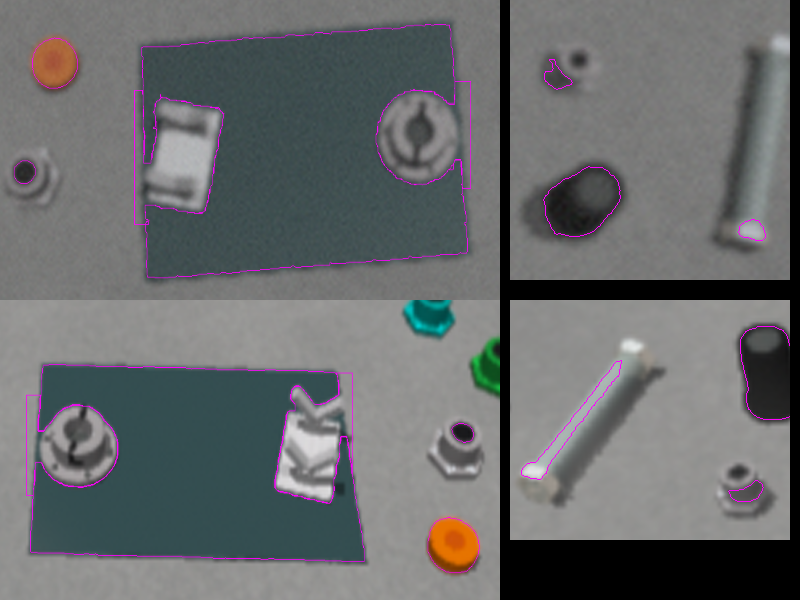

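```bash
cat > m2.py <<'E'
from h import *
np.set_printoptions(precision=1,suppress=True)
t=load('top0.npz');s=load('scene0.npz')
for k,a,b,z in(('small',(367,200.5),(192.2,223),28),('sensor',(372.3,231.3),(198.2,190.3),62),('tubeA',(417.5,195.5),(165.5,192.5),20),('tubeB',(408.7,243),(142,226),20),
 ):
    print(k,ray(t,a,z),ray(s,b,z))
m=np.array([503,24.5]);
a=np.deg2rad(7.5);ex=np.array([np.cos(a),np.sin(a)]);ey=np.array([-ex[1],ex[0]])
for n,c,bp,br in(('top',t,(270,192,309,230),(181,195,217,240)),('scene',s,(250,210,290,242),(343,203,374,246))):
    mm=m+(np.array([-1.3,-1.6]) if n=='top' else np.array([1.3,1.6]))
    cor=[np.r_[mm+i*106*ex+j*161*ey,3] for i,j in((1,1),(1,-1),(-1,-1),(-1,1))]
    for k,bx,z in(('port',bp,11),('rest',br,9)):
        h=sub(c,bx);q=np.zeros(h.shape[:2],np.uint8)
        cv2.fillPoly(q,[np.int32((proj(c,cor)-np.array(bx[:2])+.5)*K)],1)
        M=((h[...,1]<40)|(h[...,2]>130))&(q>0)
        M=cv2.morphologyEx(cv2.morphologyEx(M.astype(np.uint8),cv2.MORPH_CLOSE,np.ones((9,9))),cv2.MORPH_OPEN,np.ones((9,9)))
        p=cnt(M,bx);W=ray(c,p,z)[:,:2].astype(np.float32)
        print(n,k,area_c(W),cv2.minAreaRect(W), cv2.fitEllipse(W) if k=='port' else '')
        if k=='rest':
            # bright plate: local line fits along the two long edges
            for sd in(-1,1):
                rows=np.arange(p[:,1].min()+8,p[:,1].max()-8,.25);e=[]
                for y in rows:
                    xs=p[abs(p[:,1]-y)<.2,0]
                    if len(xs): e.append((xs.max() if sd>0 else xs.min(),y))
                w=ray(c,e,z)[:,:2].astype(np.float32);l=cv2.fitLine(w,cv2.DIST_HUBER,0,.01,.01).ravel();print(' edge',sd,l,np.rad2deg(np.arctan2(l[1],l[0])))
E
python3 m2.py
```

```text
small [[ 552.6 -302.3   28. ]] [[ 557.1 -296.4   28. ]]
sensor [[ 463.6 -309.8   62. ]] [[ 465.  -302.3   62. ]]
tubeA [[ 576.7 -439.1   20. ]] [[ 447.2 -411.5   20. ]]
tubeB [[ 446.3 -414.5   20. ]] [[ 582.4 -429.1   20. ]]
top port [517.9 -95.8] ((517.64599609375, -94.56427001953125), (86.18098449707031, 84.59211730957031), 3.4474356174468994) ((517.9693603515625, -95.94110870361328), (85.29163360595703, 87.67706298828125), 65.70318603515625)
top rest [487.  143.1] ((486.2422180175781, 144.96551513671875), (72.41707611083984, 100.0289077758789), 84.1378173828125) 
 edge -1 [  1.   -0.1 491.3 174.5] -7.783798
 edge 1 [  1.   -0.1 495.2 108.9] -5.8780217
scene port [518.8 -92.9] ((519.7514038085938, -94.28797912597656), (90.22207641601562, 83.94093322753906), 45.07606887817383) ((518.6228637695312, -92.89557647705078), (80.22647857666016, 93.99412536621094), 99.19804382324219)
scene rest [478.8 145.9] ((473.939697265625, 147.18804931640625), (60.30080032348633, 129.27166748046875), 83.30853271484375) 
 edge -1 [  1.   -0.1 480.8 116.6] -6.770903
 edge 1 [  1.   -0.1 475.8 175.7] -4.761924
```

Request:
play_rows(motion=[[[0, 0, 0], -0.149], [[0, 0, 0], -0.149], [[0, 0, 0], -0.149], [[0, 0, 0], -0.149], [[0, 0, 0], -0.149], [[0, 0, 0], -0.149], [[0, 0, 0], -0.149], [[0, 0, 0], -0.149], [[0.045, 0.045, 0], 0], [[0.045, 0.045, 0], 0], [[0.045, 0.045, 0], 0], [[0.045, 0.045, 0], 0], [[0.045, 0.045, 0], 0], [[0.045, 0.045, 0], 0], [[0, 0, 0], 0]], gripper=0.087, grip_force=15)

```text
time: 1.98
position: [501.1, -307.9, 244.3]
ee_rot: [-2.206, -2.235, -0.004]
ft_force: [-0.8, 0.4, -0.5]
gripper_width: 87.0
finger_force: 0.0
```

Request:
play_rows(motion=[[[0.049, 0.005, 0], 0], [[0.049, 0.005, 0], 0], [[0.049, 0.005, 0], 0], [[0.049, 0.005, 0], 0], [[0.049, 0.005, 0], 0], [[0.049, 0.005, 0], 0], [[0.049, 0.005, 0], 0], [[0.049, 0.005, 0], 0], [[0.049, 0.005, 0], 0], [[0.049, 0.005, 0], 0], [[0.049, 0.005, 0], 0], [[0.049, 0.005, 0], 0], [[0, 0, 0.05], 0], [[0, 0, 0.05], 0], [[0, 0, 0.04], 0], [[0, 0, 0], 0], [[0, 0, 0], 0]])

```text
time: 4.1
position: [556.0, 274.7, 106.2]
ee_rot: [2.217, 2.225, 0.002]
ft_force: [0.2, -0.4, 0.5]
gripper_width: 86.9
finger_force: 0.0
```

Request:
play_rows(motion=[[[0.0105, 0.0085, 0.02], 0], [[0, 0, 0.03], 0], [[0, 0, 0.025], 0], [[0, 0, 0.005], 0], [[0, 0, 0], 0], [[0, 0, 0], 0]])

```text
time: 4.85
position: [564.6, 285.7, 26.3]
ee_rot: [2.217, 2.225, 0.004]
ft_force: [-0.1, -0.1, -0.6]
gripper_width: 86.9
finger_force: 0.0
```

Request:
play_rows(motion=[[[0, 0, 0], 0], [[0, 0, 0], 0], [[0, 0, 0], 0], [[0, 0, 0], 0], [[0, 0, 0], 0], [[0, 0, 0], 0]], gripper=0.04)

```text
time: 5.6
position: [563.7, 285.2, 24.5]
ee_rot: [2.217, 2.226, -0.0]
ft_force: [0.8, 0.2, -0.5]
gripper_width: 47.0
finger_force: 15.0
```

Request:
play_rows(motion=[[[0, 0, -0.03], 0], [[0, 0, -0.05], 0], [[0, 0, -0.03], 0], [[-0.02, 0, 0], 0], [[-0.045, -0.006, 0], 0], [[-0.045, -0.006, 0], 0], [[-0.045, -0.006, 0], 0], [[-0.045, -0.006, 0], 0], [[-0.045, -0.006, 0], 0], [[-0.045, -0.006, 0], 0], [[-0.045, -0.006, 0], 0], [[-0.03, -0.004, 0], 0], [[-0.015, 0, 0], 0], [[0, 0, 0.02], 0], [[0, 0, 0], 0], [[0, 0, 0], 0], [[0, 0, 0], 0]])

```text
time: 7.72
position: [519.6, -94.6, 115.2]
ee_rot: [2.216, 2.226, 0.001]
ft_force: [0.2, 0.7, 0.1]
gripper_width: 47.0
finger_force: 15.0
```

```bash
cat > snap.py <<'E'
from cell import r
import sys,numpy as np
from h import *
def snap(tag):
    o={}
    for n in('top','scene'):
        o[n]=r.camera(n);np.savez(f'{n}_{tag}.npz',**o[n])
    return o
E
python3 - <<'E'
from cell import r
for k in('position','ee_rot','joints','gripper_width'): print(k,r.sense()[k])
E
```

```text
position [519.6021439  -94.57900005 115.16549814]
ee_rot [2.21567750e+00 2.22610036e+00 7.26831495e-04]
joints [ 0.66360018  0.30345647 -0.65098984  1.84082151  0.20870468  1.06510599
 -0.06237245]
gripper_width 46.95617837442801
```

Request:
play_rows(motion=[[[0, -0.001, 0.03], 0], [[0, 0, 0.02], 0], [[0, 0, 0.0035], 0], [[0, 0, 0.001], 0], [[0, 0, 0], 0], [[0, 0, 0], 0]])

```text
time: 8.48
position: [518.6, -95.1, 60.7]
ee_rot: [2.216, 2.225, 0.001]
ft_force: [-0.4, 0.1, -0.2]
gripper_width: 46.9
finger_force: 15.0
```

```bash
python3 - <<'E'
from snap import *
o=snap('a');print(r.sense()['position'],r.sense()['ft_force'])
I=np.zeros((600,800,3),np.uint8)
for i,(n,b) in enumerate((('top',(250,170,330,230)),('scene',(235,190,315,250)))):
    I[:300,i*400:i*400+400]=cv2.resize(o[n]['color'][b[1]:b[3],b[0]:b[2]],(400,300),interpolation=2)
cv2.imwrite('pics/a.png',I[:300,:,::-1])
E
```

```text
[518.4342251  -95.05561078  60.46293607] [0.20042115 0.13196863 0.26484586]
```

View pics/a.png

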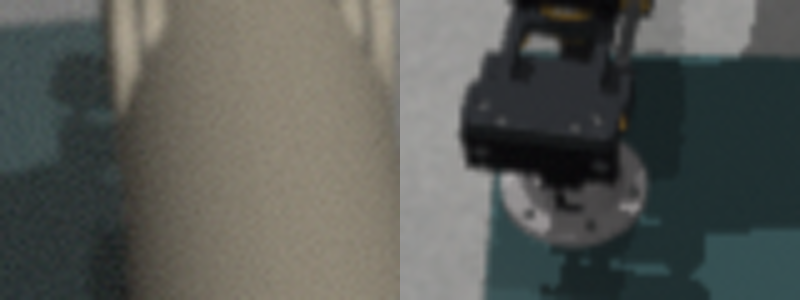

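The arm hides the cap in both views, with only the port flange visible in the scene crop. I'll lower until contact, then release.

Request:
play_rows(motion=[[[0, 0, 0.001], 0], [[0, 0, 0], 0], [[0, 0, 0], 0]])

```text
time: 8.95
position: [518.2, -95.0, 59.0]
ee_rot: [2.217, 2.226, -0.0]
ft_force: [0.2, -0.7, 0.3]
gripper_width: 47.1
finger_force: 15.0
```

Request:
play_rows(motion=[[[0, 0, 0.001], 0], [[0, 0, 0], 0], [[0, 0, 0], 0]])

```text
time: 9.32
position: [518.2, -95.0, 58.0]
ee_rot: [2.217, 2.226, -0.0]
ft_force: [1.0, -0.4, -0.4]
gripper_width: 47.6
finger_force: 15.0
```

Request:
play_rows(motion=[[[0, 0, 0], 0], [[0, 0, 0], 0], [[0, 0, 0], 0], [[0, 0, -0.02], 0], [[0, 0, -0.05], 0], [[0.046, -0.007, 0], 0], [[0.046, -0.007, 0], 0], [[0.046, -0.007, 0], 0], [[0.046, -0.007, 0], 0], [[0.046, -0.007, 0], 0], [[0.046, -0.007, 0], 0], [[0.046, -0.007, 0], 0], [[0.046, -0.007, 0], 0], [[0.024, -0.004, 0], 0], [[0, 0, 0], 0], [[0, 0, 0], 0]], gripper=0.07)

```text
time: 11.32
position: [457.1, 296.0, 128.7]
ee_rot: [2.217, 2.224, 0.0]
ft_force: [0.4, -0.6, 1.0]
gripper_width: 69.8
finger_force: 0.0
```

```bash
python3 - <<'E'
from snap import *
np.set_printoptions(precision=1,suppress=True)
o=snap('b')
for n,bx in(('top',(270,185,309,230)),('scene',(245,200,295,242))):
    c=o[n];h=sub(c,bx);p=cnt((h[...,1]>120)&(h[...,0]<25),bx);print(n,ray(c,area_c(p),43),rect(c,p,43)[1])
I=np.zeros((300,800,3),np.uint8)
for i,(n,b) in enumerate((('top',(250,170,330,230)),('scene',(235,190,315,250)))):
    I[:300,i*400:i*400+400]=cv2.resize(o[n]['color'][b[1]:b[3],b[0]:b[2]],(400,300),interpolation=2)
cv2.imwrite('pics/b.png',I[:300,:,::-1])
E
```

```text
top [[516.4 -95.6  43. ]] (46.60912322998047, 45.6071891784668)
scene [[518.4 -93.1  43. ]] (59.656707763671875, 49.090579986572266)
```

View pics/b.png

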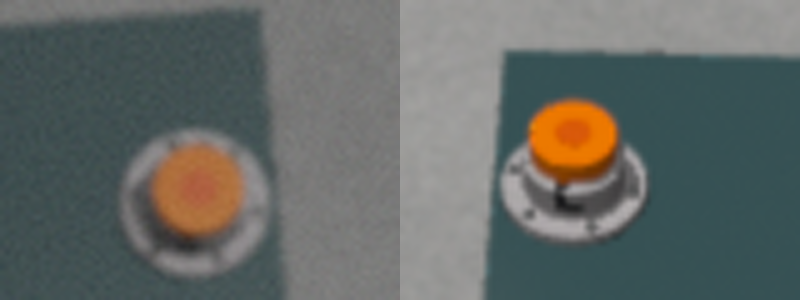

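The cap sits flat on the port (top crop (197,190), scene crop (573,135)), at about (517,-94) against the port's (518,-94). Now the large bushing.

Request:
play_rows(motion=[[[0.001, 0.001, 0.04], 0], [[0, 0, 0.04], 0], [[0, 0, 0.012], 0], [[0, 0, 0], 0], [[0, 0, 0], 0]])

```text
time: 12.05
position: [458.5, 298.2, 37.6]
ee_rot: [2.217, 2.225, 0.003]
ft_force: [0.6, 0.3, 0.7]
gripper_width: 69.9
finger_force: 0.0
```

Request:
play_rows(motion=[[[0, 0, 0], 0], [[0, 0, 0], 0], [[0, 0, 0], 0], [[0, 0, 0], 0], [[0, 0, 0], 0]], gripper=0.03, grip_force=25)

```text
time: 12.68
position: [457.8, 297.8, 36.2]
ee_rot: [2.217, 2.226, 0.0]
ft_force: [-0.2, -0.3, 1.6]
gripper_width: 39.4
finger_force: 25.0
```

Request:
play_rows(motion=[[[0, 0, -0.03], 0], [[0, 0, -0.05], 0], [[0, 0, -0.02], 0], [[-0.025, 0.004, 0], 0], [[-0.045, 0.008, 0], 0], [[-0.045, 0.008, 0], 0], [[-0.045, 0.008, 0], 0], [[-0.045, 0.008, 0], 0], [[-0.045, 0.008, 0], 0], [[-0.022, 0.002, 0], 0], [[0, 0, 0.03], 0], [[0, 0, 0.03], 0], [[0, 0, 0], 0], [[0, 0, 0], 0], [[0, 0, 0], 0]])

```text
time: 14.55
position: [505.4, 26.1, 77.1]
ee_rot: [2.216, 2.225, 0.002]
ft_force: [-0.3, -1.2, -2.3]
gripper_width: 39.0
finger_force: 25.0
```

Aim for TCP (503, 25), z≈39.

Request:
play_rows(motion=[[[-0.001, -0.002, 0.02], 0], [[0, 0, 0.014], 0], [[0, 0, 0.002], 0], [[0, 0, 0.001], 0], [[0, 0, 0], 0], [[0, 0, 0], 0], [[0, 0, 0], 0]])

```text
time: 15.42
position: [502.9, 25.0, 39.3]
ee_rot: [2.217, 2.226, 0.0]
ft_force: [-0.0, 0.5, -3.3]
gripper_width: 40.1
finger_force: 25.0
```

Request:
play_rows(motion=[[[0, 0, 0.0008], 0], [[0, 0, 0], 0], [[0, 0, 0], 0]])

```text
time: 15.8
position: [502.9, 25.0, 39.1]
ee_rot: [2.217, 2.225, -0.0]
ft_force: [-5.0, -0.5, 9.0]
gripper_width: 39.0
finger_force: 25.0
```

Request:
play_rows(motion=[[[0, 0, 0], 0], [[0, 0, 0], 0], [[0, 0, 0], 0], [[0, 0, -0.03], 0], [[0, 0, -0.05], 0], [[0, 0, -0.03], 0], [[-0.046, 0.01, 0], 0], [[-0.046, 0.01, 0], 0], [[-0.046, 0.01, 0], 0], [[-0.046, 0.01, 0], 0], [[-0.046, 0.01, 0], 0], [[0, 0, 0], 0]], gripper=0.06)

```text
time: 17.3
position: [553.2, -209.3, 147.6]
ee_rot: [2.224, 2.219, -0.002]
ft_force: [1.1, 0.6, 0.1]
gripper_width: 60.0
finger_force: 0.0
```

```bash
python3 - <<'E'
from snap import *
np.set_printoptions(precision=1,suppress=True)
print(r.sense()['position'])
o=snap('c')
I=np.zeros((600,800,3),np.uint8)
for n,bx,bs in(('top',(222,190,262,235),(355,190,379,212)),('scene',(290,200,340,252),(182,212,204,238))):
    c=o[n]
    for i,(b,z) in enumerate(((bx,35),(bs,28))):
        h=sub(c,b);V=h[...,2]; print(n,b,V.min(),np.median(V))
        j=(0 if n=='top' else 400);C=up(c)[b[1]*4:b[3]*4,b[0]*4:b[2]*4]
        I[i*300:i*300+300,j:j+300]=cv2.resize(C,(300,300))
cv2.imwrite('pics/c.png',I[:600,:,::-1])
E
```

```text
[ 553.2 -209.3  147.6]
top (222, 190, 262, 235) 38 81.0
top (355, 190, 379, 212) 128 149.0
scene (290, 200, 340, 252) 26 85.0
scene (182, 212, 204, 238) 47 155.0
```

View pics/c.png

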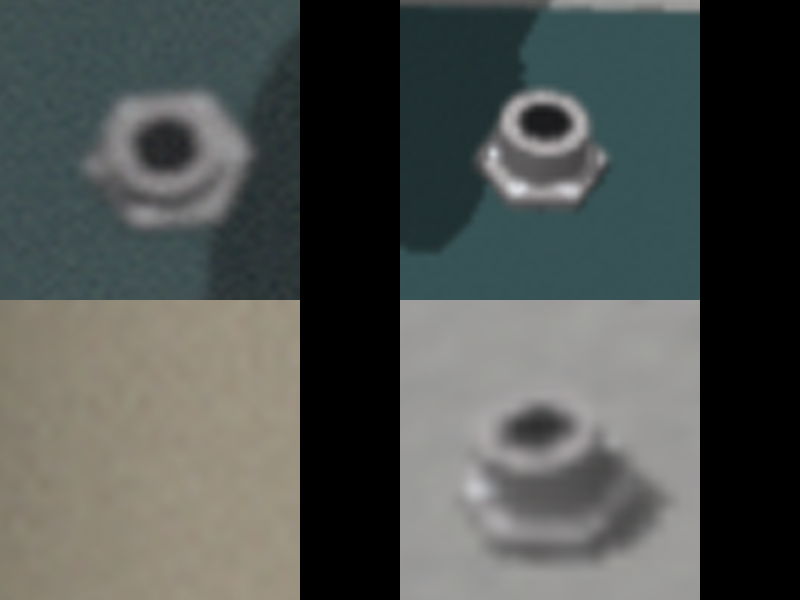

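Large bushing stands upright on the mat (top bore crop px (165,145), scene (546,121)). Small bushing's bore is at scene crop (538,427). I'll turn these into points.

```bash
python3 - <<'E'
from h import *
np.set_printoptions(precision=1,suppress=True)
def bore(c,b,z,fr=.5):
    V=sub(c,b)[...,2];p=cnt(V<V.min()+fr*(np.percentile(V,75)-V.min()),b);return area_c(p),ray(c,area_c(p),z)[0],cv2.contourArea(p.astype(np.float32))
c=load('top_c.npz');s=load('scene_c.npz');t0=load('top0.npz');s0=load('scene0.npz')
print('large',bore(c,(239,207,249,217),35),bore(s,(309,217,319,226),35))
print('small',bore(t0,(363,197,371,205),28),bore(s0,(188,219,197,227),28),bore(s,(188,220,197,227),28))
E
```

```text
large (array([243.6, 211.4]), array([501.5,  22.7,  35. ]), 43.0) (array([313.7, 220.7]), array([502.7,  25.8,  35. ]), 37.4375)
small (array([366.7, 199.5]), array([ 555.2, -301.6,   28. ]), 9.46875) (array([191.6, 222.6]), array([ 556.1, -298.4,   28. ]), 10.40625) (array([191.6, 222.6]), array([ 556.1, -298.4,   28. ]), 10.1875)
```

Request:
play_rows(motion=[[[-0.045, 0.001, 0], 0], [[-0.046, 0.001, 0], 0], [[0, 0, 0.04], 0], [[0, 0, 0.03], 0], [[0, 0, 0], 0], [[0, 0, 0], 0]])

```text
time: 18.15
position: [557.0, -295.1, 79.8]
ee_rot: [2.214, 2.226, 0.001]
ft_force: [-0.4, -0.1, -0.3]
gripper_width: 60.2
finger_force: 0.0
```

Request:
play_rows(motion=[[[-0.005, -0.001, 0.02], 0], [[0, 0, 0.02], 0], [[0, 0, 0.005], 0], [[0, 0, 0], 0], [[0, 0, 0], 0]])

```text
time: 18.77
position: [555.5, -300.8, 33.8]
ee_rot: [2.216, 2.225, 0.001]
ft_force: [-0.5, -0.2, -0.0]
gripper_width: 60.1
finger_force: 0.0
```

Request:
play_rows(motion=[[[0, 0, 0], 0], [[0, 0, 0], 0], [[0, 0, 0], 0], [[0, 0, 0], 0], [[0, 0, 0], 0]], gripper=0.015)

```text
time: 19.4
position: [555.1, -300.8, 33.3]
ee_rot: [2.217, 2.226, 0.0]
ft_force: [-0.3, -0.3, 0.0]
gripper_width: 24.2
finger_force: 25.0
```

Request:
play_rows(motion=[[[0, 0, -0.03], 0], [[0, 0, -0.05], 0], [[0, 0, -0.01], 0], [[0.025, -0.004, 0], 0], [[0.045, -0.008, 0], 0], [[0.045, -0.008, 0], 0], [[0.045, -0.008, 0], 0], [[0.045, -0.008, 0], 0], [[0.045, -0.008, 0], 0], [[0.045, -0.008, 0], 0], [[0.02, 0, 0], 0], [[0.009, 0, 0], 0], [[0, 0, 0.03], 0], [[0, 0, 0], 0], [[0, 0, 0], 0], [[0, 0, 0], 0]])

```text
time: 21.4
position: [502.3, 22.6, 94.1]
ee_rot: [2.217, 2.224, 0.001]
ft_force: [0.4, 1.1, -1.6]
gripper_width: 24.2
finger_force: 25.0
```

Request:
play_rows(motion=[[[0.001, 0, 0.015], 0], [[0, 0, 0.007], 0], [[0, 0, 0.002], 0], [[0, 0, 0.001], 0], [[0, 0, 0], 0], [[0, 0, 0], 0], [[0, 0, 0], 0]])

```text
time: 22.28
position: [501.8, 23.9, 68.3]
ee_rot: [2.217, 2.226, 0.0]
ft_force: [0.8, 0.6, -1.0]
gripper_width: 23.9
finger_force: 25.0
```

Request:
play_rows(motion=[[[0, 0, 0.0006], 0], [[0, 0, 0], 0], [[0, 0, 0], 0]])

```text
time: 22.65
position: [501.9, 24.0, 68.2]
ee_rot: [2.217, 2.225, -0.0]
ft_force: [-2.5, -0.3, 7.3]
gripper_width: 24.1
finger_force: 25.0
```

Request:
play_rows(motion=[[[0, 0, 0], 0], [[0, 0, 0], 0], [[0, 0, 0], 0], [[0, 0, -0.03], 0], [[0, 0, -0.05], 0], [[-0.045, -0.005, 0], 0], [[-0.045, -0.005, 0], 0], [[-0.045, -0.005, 0], 0], [[-0.045, -0.005, 0], 0], [[-0.045, -0.005, 0], 0], [[-0.045, -0.005, 0], 0], [[-0.03, -0.005, 0], 0], [[0, 0, 0], 0], [[0, 0, 0], 0]], gripper=0.06)

```text
time: 24.4
position: [468.1, -275.3, 147.5]
ee_rot: [-2.216, -2.226, -0.001]
ft_force: [1.6, -0.8, -0.4]
gripper_width: 59.8
finger_force: 0.0
```

```bash
python3 - <<'E'
from snap import *
np.set_printoptions(precision=1,suppress=True)
print(r.sense()['position'])
o=snap('d')
I=np.zeros((300,800,3),np.uint8)
for j,(n,b) in enumerate((('top',(222,185,262,230)),('scene',(290,195,340,247)))):
    C=up(o[n])[b[1]*4:b[3]*4,b[0]*4:b[2]*4]
    I[:,j*400:j*400+300]=cv2.resize(C,(300,300))
cv2.imwrite('pics/d.png',I[...,::-1])
t=load('top0.npz')
for c,b in((t,(352,218,388,252)),(o['scene'],(188,180,212,214))):
    V=sub(c,b)[...,2].astype(np.uint8);p=cnt(V<(55),b)
    # foot-free: top disc lies brighter inside the black body
    print(p.min(0),p.max(0),cv2.minAreaRect(p.astype(np.float32)))
E
```

```text
[ 468.1 -275.3  147.5]
[358.4 226.4] [376.9 243.6] ((366.5625, 235.6875), (14.849242210388184, 17.854446411132812), 45.0)
[192.1 186.4] [208.4 209.4] ((200.25091552734375, 197.9237823486328), (23.25949478149414, 14.636883735656738), 82.56858825683594)
```

View pics/d.png

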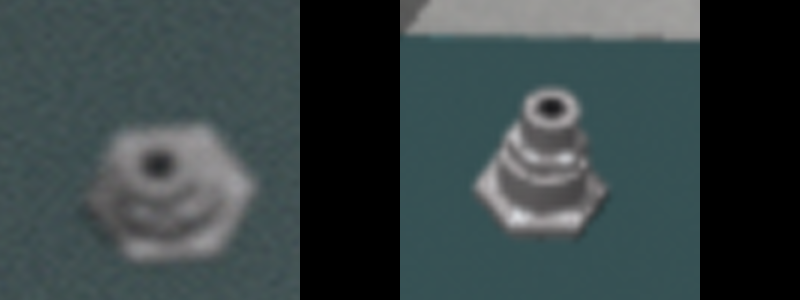

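Small bushing stands on the large one, bore at top crop (158,163) and scene crop (551,107). Next is the sensor head, at about (463.5,-306).

Request:
play_rows(motion=[[[-0.031, -0.0045, 0], 0], [[0, 0, 0.04], 0], [[0, 0, 0.03], 0], [[0, 0, 0.02], 0], [[0, 0, 0], 0], [[0, 0, 0], 0], [[0, 0, 0], 0]])

```text
time: 25.38
position: [464.3, -307.5, 58.9]
ee_rot: [2.215, 2.225, 0.0]
ft_force: [0.1, -0.0, 0.4]
gripper_width: 60.2
finger_force: 0.0
```

```bash
python3 - <<'E'
from h import *
np.set_printoptions(precision=1,suppress=True)
t=load('top_d.npz');s=load('scene_d.npz')
print(ray(t,(243.07-.4,209.45-.4),63),ray(s,(315.2-.5,213.5-.3),63))
E
```

```text
[[501.4  23.5  63. ]] [[501.4  26.1  63. ]]
```

Request:
play_rows(motion=[[[0.001, -0.001, 0.013], 0], [[0, 0, 0], 0], [[0, 0, 0], 0]])

```text
time: 25.75
position: [462.5, -306.1, 44.5]
ee_rot: [-2.217, -2.226, 0.0]
ft_force: [0.2, 0.2, -0.3]
gripper_width: 60.0
finger_force: 0.0
```

Request:
play_rows(motion=[[[0, 0, 0], 0], [[0, 0, 0], 0], [[0, 0, 0], 0], [[0, 0, 0], 0], [[0, 0, 0], 0]], gripper=0.03)

```text
time: 26.38
position: [462.6, -306.3, 44.8]
ee_rot: [2.217, 2.226, -0.0]
ft_force: [-0.4, -0.2, 2.3]
gripper_width: 37.3
finger_force: 25.0
```

Request:
play_rows(motion=[[[0, 0, -0.03], 0], [[0, 0, -0.05], 0], [[0, 0, -0.02], 0], [[0.02, 0.01, 0], 0], [[0.044, 0.018, 0], 0], [[0.044, 0.018, 0], 0], [[0.044, 0.018, 0], 0], [[0.044, 0.018, 0], 0], [[0.044, 0.018, 0], 0], [[0.044, 0.018, 0], 0], [[0.044, 0.018, 0], 0], [[0.016, 0.004, 0], 0], [[0, 0, 0.03], 0], [[0, 0, 0.03], 0], [[0, 0, 0], 0], [[0, 0, 0], 0], [[0, 0, 0], 0]])

```text
time: 28.5
position: [602.0, 38.3, 86.1]
ee_rot: [2.216, 2.224, 0.002]
ft_force: [0.2, 0.2, -1.1]
gripper_width: 37.5
finger_force: 25.0
```

Request:
play_rows(motion=[[[0, -0.001, 0.02], 0], [[0, 0, 0.013], 0], [[0, 0, 0.003], 0], [[0, 0, 0.001], 0], [[0, 0, 0], 0], [[0, 0, 0], 0], [[0, 0, 0], 0]])

```text
time: 29.38
position: [599.9, 38.3, 47.8]
ee_rot: [-2.217, -2.226, 0.002]
ft_force: [-4.6, -0.7, 7.4]
gripper_width: 37.6
finger_force: 25.0
```

Request:
play_rows(motion=[[[0, 0, 0], 0], [[0, 0, 0], 0], [[0, 0, 0], 0], [[0, 0, -0.03], 0], [[0, 0, -0.06], 0], [[0, 0, -0.03], 0], [[-0.046, -0.009, 0], 0], [[-0.046, -0.009, 0], 0], [[-0.046, -0.009, 0], 0], [[-0.046, -0.009, 0], 0], [[-0.046, -0.009, 0], 0], [[-0.046, -0.009, 0], 0], [[0, 0, 0], 0]], gripper=0.06)

```text
time: 31.0
position: [545.7, -242.7, 167.2]
ee_rot: [2.224, 2.218, -0.003]
ft_force: [0.2, -0.1, 1.0]
gripper_width: 60.0
finger_force: 0.0
```

```bash
python3 - <<'E'
from snap import *
np.set_printoptions(precision=1,suppress=True)
o=snap('e');print(r.sense()['position'])
I=np.zeros((600,800,3),np.uint8)
I[:,:400]=cv2.resize(o['top']['color'][130:280,180:310],(400,600))[:600]
C=o['scene']['color'];I[:300,400:]=cv2.resize(C[195:275,240:390],(400,300));I[300:,400:]=cv2.resize(C[180:240,130:210],(400,300),interpolation=2)
cv2.imwrite('pics/e.png',I[...,::-1])
E
```

```text
[ 547.2 -237.8  167.5]
```

View pics/e.png

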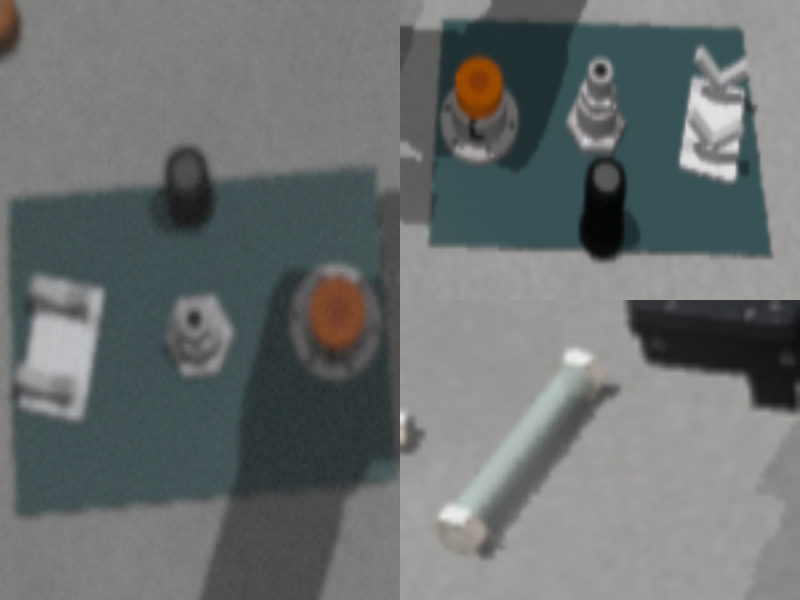

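Sensor head stands upright behind the stack: top crop (190,178), scene crop (605,175). The tube nuts in the scene crop are at (582,370) and (461,524).

```bash
python3 - <<'E'
from h import *
np.set_printoptions(precision=1,suppress=True)
t=load('top_e.npz');s=load('scene_e.npz');t0=load('top0.npz')
print('sensor',ray(t,(241.4,174.2),65),ray(s,(240+205*150/400-.4,195+175*80/300-.3),65))
h=sub(s,(134,186,172,232));V=h[...,2]
m=V>np.median(V)+28;print(np.median(V))
n,l,st,ce=cv2.connectedComponentsWithStats(m.astype(np.uint8));print([(st[i,4],ce[i]/4+[134,186]) for i in range(1,n) if st[i,4]>30])
h=sub(t0,(396,186,428,252));V=h[...,2];m=V>np.median(V)+25
n,l,st,ce=cv2.connectedComponentsWithStats(m.astype(np.uint8));print([(st[i,4],ce[i]/4+[396,186]) for i in range(1,n) if st[i,4]>30])
for nm,c,a,b in(('s',s,(166.0,193.7),(141.9,224.5)),('t',t0,(417.2,195.2),(408.4,243))):
    P=ray(c,[a,b],18);print(nm,P,P.mean(0),np.linalg.norm(P[0]-P[1]),np.rad2deg(np.arctan2(*(P[0]-P[1])[1::-1])))
E
```

```text
sensor [[594.   33.6  65. ]] [[598.6  39.2  65. ]]
154.0
[(np.int32(281), array([165.3, 191.5])), (np.int32(1587), array([149.8, 211.9]))]
[(np.int32(427), array([418.6, 196. ])), (np.int32(31), array([417.1, 207.9])), (np.int32(42), array([415. , 219.7])), (np.int32(450), array([410.5, 242.5]))]
s [[ 449.9 -409.4   18. ]
 [ 575.6 -432.6   18. ]] [ 512.8 -421.    18. ] 127.86499169682912 169.5616452728826
t [[ 578.1 -439.    18. ]
 [ 446.6 -414.4   18. ]] [ 512.3 -426.7   18. ] 133.81222777510675 -10.599723757319781
```

Request:
play_rows(motion=[[[-0.0465, -0.009, 0], 0], [[-0.0465, -0.009, 0], 0], [[-0.0465, -0.009, 0], 0], [[-0.0465, -0.009, 0], 0], [[0, 0, 0], 0.16], [[0, 0, 0], 0.16], [[0, 0, 0], 0.16], [[0, 0, 0], 0.16], [[0, 0, 0], 0.16], [[0, 0, 0], 0.16], [[0, 0, 0], 0.16], [[0, 0, 0], 0.16], [[0, 0, 0], 0.16], [[0, 0, 0], 0.16], [[0, 0, 0], 0.16], [[0, 0, 0], 0], [[0, 0, 0], 0], [[0, 0, 0], 0]])

```text
time: 33.35
position: [512.2, -423.7, 167.6]
ee_rot: [-3.128, 0.287, -0.0]
ft_force: [-0.1, 0.0, -0.3]
gripper_width: 60.0
finger_force: 0.0
```

```bash
cat > go.py <<'E'
import sys,numpy as np
from scipy.spatial.transform import Rotation as Ro
from cell import r
x,y,z,yaw=map(float,sys.argv[1:])
s=r.sense();R=Ro.from_rotvec(s['ee_rot']).as_matrix()
a=np.degrees(np.arctan2(R[1,0],R[0,0]))
print('pos',s['position'].round(1) if hasattr(s['position'],'round') else s['position'],'yaw',round(a,2),'shift',((R.T@(np.array([x,y,z])-s['position']))/1e3).round(4),'turn',round(np.radians(a-yaw),3),'j7',s['joints'][6])
E
python3 go.py 512.5 -423.5 26 -10.5
```

```text
pos [ 512.2 -423.7  167.6] yaw -10.47 shift [ 0.0003 -0.0002  0.1416] turn 0.001 j7 -1.1967304311243894
```

Request:
play_rows(motion=[[[0, 0, 0.05], 0], [[0, 0, 0.05], 0], [[0, 0, 0.035], 0], [[0, 0, 0.006], 0], [[0, 0, 0], 0], [[0, 0, 0], 0]], gripper=0.06)

```text
time: 34.1
position: [513.1, -424.8, 28.8]
ee_rot: [3.127, -0.29, 0.004]
ft_force: [-0.0, -0.3, -0.4]
gripper_width: 60.3
finger_force: 0.0
```

Request:
play_rows(motion=[[[0, 0, 0], 0], [[0, 0, 0], 0], [[0, 0, 0], 0], [[0, 0, 0], 0], [[0, 0, 0], 0], [[0, 0, 0], 0]], gripper=0.012, grip_force=20)

```text
time: 34.85
position: [512.0, -424.0, 26.7]
ee_rot: [3.128, -0.29, -0.0]
ft_force: [-0.5, 0.3, 0.5]
gripper_width: 21.1
finger_force: 20.0
```

Request:
play_rows(motion=[[[0, 0, -0.03], 0], [[0, 0, -0.05], 0], [[0, 0, -0.05], 0], [[-0.005, -0.022, 0], 0], [[-0.0106, -0.046, 0], 0], [[-0.0106, -0.046, 0], 0], [[-0.0106, -0.046, 0], 0], [[-0.0106, -0.046, 0], 0], [[-0.0106, -0.046, 0], 0], [[-0.0106, -0.046, 0], 0], [[-0.0106, -0.046, 0], 0], [[-0.0106, -0.046, 0], 0], [[-0.0106, -0.046, 0], 0], [[-0.0106, -0.046, 0], 0], [[-0.0106, -0.046, 0], 0], [[-0.005, -0.024, 0], 0], [[0, 0, 0], -0.073], [[0, 0, 0], 0], [[0, 0, 0], 0], [[0, 0, 0], 0]])

```text
time: 37.35
position: [489.3, 141.4, 156.6]
ee_rot: [3.136, -0.179, 0.0]
ft_force: [-0.5, -0.1, -0.6]
gripper_width: 21.2
finger_force: 20.0
```

```bash
python3 go.py 487.3 143.4 58.5 -6.3
```

```text
pos [489.3 141.4 156.6] yaw -6.52 shift [-0.0022 -0.0017  0.0981] turn -0.004 j7 -2.151101349566222
```

Request:
play_rows(motion=[[[-0.0022, -0.0017, 0.04], 0], [[0, 0, 0.04], 0], [[0, 0, 0.012], 0], [[0, 0, 0], 0], [[0, 0, 0], 0], [[0, 0, 0], 0]])

```text
time: 38.1
position: [488.1, 144.0, 65.9]
ee_rot: [-3.136, 0.177, -0.003]
ft_force: [0.2, -0.4, 0.0]
gripper_width: 21.0
finger_force: 20.0
```

Request:
play_rows(motion=[[[0, 0, 0.003], 0], [[0, 0, 0.002], 0], [[0, 0, 0], 0], [[0, 0, 0], 0]])

```text
time: 38.6
position: [487.2, 143.8, 59.6]
ee_rot: [3.137, -0.176, -0.0]
ft_force: [0.1, -0.7, -0.5]
gripper_width: 21.5
finger_force: 20.0
```

Request:
play_rows(motion=[[[0, 0, 0.001], 0], [[0, 0, 0], 0], [[0, 0, 0], 0]])

```text
time: 38.98
position: [487.4, 144.0, 58.8]
ee_rot: [-3.136, 0.176, -0.001]
ft_force: [1.3, 1.7, 1.7]
gripper_width: 21.2
finger_force: 20.0
```

Request:
play_rows(motion=[[[0, 0, 0], 0], [[0, 0, 0], 0], [[0, 0, 0], 0], [[0, 0, -0.02], 0], [[0, 0, -0.05], 0], [[0, 0, -0.05], 0], [[0, 0.046, 0], 0], [[0, 0.046, 0], 0], [[0, 0.046, 0], 0], [[0, 0.046, 0], 0], [[0, 0.046, 0], 0], [[0, 0.046, 0], 0], [[0, 0.046, 0], 0], [[0, 0, 0], 0], [[0, 0, 0], 0]], gripper=0.05)

```text
time: 40.85
position: [451.2, -175.5, 178.6]
ee_rot: [-3.136, 0.176, 0.0]
ft_force: [-0.3, 0.6, 0.2]
gripper_width: 49.9
finger_force: 0.0
```

```bash
python3 - <<'E'
from snap import *
o=snap('f');print(r.sense()['position'],r.sense()['time'])
I=np.zeros((600,800,3),np.uint8)
I[:,:400]=cv2.resize(o['top']['color'][170:260,180:250],(400,600),interpolation=2)[:600]
C=o['scene']['color'];I[:300,400:]=cv2.resize(C[195:275,240:390],(400,300));I[300:,400:]=cv2.resize(C[190:265,310:400],(400,300),interpolation=2)
cv2.imwrite('pics/f.png',I[...,::-1])
E
```

```text
[ 451.46347329 -174.90241474  178.66609882] 40.95
```

View pics/f.png

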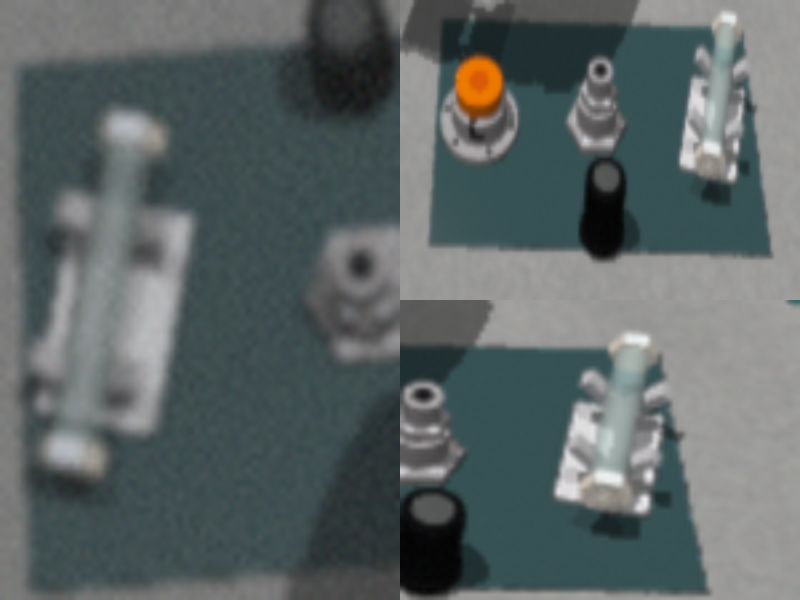

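Tube lies in both notches, nuts at top crop (137,132) and (75,452), overhanging about equally. A quick numeric check, then hand-in.

```bash
python3 - <<'E'
from h import *
np.set_printoptions(precision=1,suppress=True)
t=load('top_f.npz');s=load('scene_f.npz')
f=lambda u,v:(u-.4,v-.4)
A=[f(180+137*.175,170+132*.15),f(180+75*.175,170+452*.15)]
Bq=[f(310+232*.225,190+48*.25),f(310+206*.225,190+187*.25)]  # far(-x), near(+x) nuts
for n,c,q in(('top',t,A),('scene',s,Bq)):
    P=ray(c,q,50);m=P.mean(0);d=P[0]-P[1];a=np.radians(-6.3);e=m[:2]-[487.3,143.4]
    print(n,m,np.rad2deg(np.arctan2(d[1],d[0])),'along',e@[np.cos(a),np.sin(a)],'across',e@[-np.sin(a),np.cos(a)])
# triangulate the tube middle
mk=lambda c:c['mtx']@np.c_[c['R'],c['t']]
X=cv2.triangulatePoints(mk(t),mk(s),np.array([A[0],A[1]]).T,np.array([Bq[1],Bq[0]]).T);X=(X[:3]/X[3]).T;print(X,X.mean(0))
E
```

```text
top [486.6 138.9  50. ] -7.012082877725518 along -0.16575514030341018 across -4.524123052616944
scene [488.5 144.3  50. ] 174.09252525211838 along 1.119830603528624 across 1.0142631070149315
[[551.8 134.4  47.4]
 [422.5 149.   48.4]] [487.1 141.7  47.9]
```

```bash
python3 -c "
from cell import r
print(r.job_done())"
```

```text
the job is handed in; nothing more can be done
None
```

I placed all five parts in the required order and handed the job in at about 41 s of the 136 s allowed; no verdict came back, but my camera checks put every part within its limits.

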